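# Pulse the blender

### The arm

A 6-joint arm with a two-finger parallel gripper is mounted at the origin on the work surface. World frame = base frame: x ahead of the robot, y to its left, z up, the work surface at z = 0. Lengths are in m, angles in rad, forces in N, time in s.
With the tool pointing down it reaches from about 0.425 to 0.95 m from the base axis. Payload 3.5 kg.
Tool frame: the origin (TCP) lies between the finger pads; the fingertips stand 19 mm ahead of it and the grasp point (between the pads) is the TCP; z points along the fingers, y is the line along which they close (so a half turn about z gives the same grasp; the last joint's range is limited). The gripper opens to 85 mm and grips with 20 to 120 N. Pads are 22 mm wide; open, the fingers measure 114 mm over their backs; the gripper's body (76 mm by 85 mm) begins 54 mm behind the grasp point. The pads swing forward as they close: fully open they stand 13 mm farther back than shut.
Start: joints at [-1.286, 0.286, 1.577, -0, 1.279, -0.15], TCP at [0.284, -0.612, 0.25] pointing down, gripper open.
Joint ranges: [-2.77, 2.77], [-0.9, 2.22], [0.21, 2.48], [-1.53, 4.67], [0.24, 2.81], [-2.84, 2.84]. Speed limits (rad/s): [2.79, 2.79, 3.14, 3.14, 3.14, 3.14].

### API

Orientations are given as a unit quaternion [x, y, z, w].
In Python, from plant import monitor, eyes, ctrl gives the robot as it stands.
- The arm moves only by the shell command python3 -m handwheel 'ROWS' [FORCE]. ROWS is JSON, a list of rows, each a list of 7 numbers: the shift along the tool's x, y, z in units of 40 cm (1.0 is 40 cm), then the turn, a rotation vector about the tool's x, y, z in units of pi rad (1.0 is pi rad), then the opening, from -1 (shut) to 1 (fully open). A call has 1 to 12 rows; each row is the pose to reach, as a shift and turn from the pose commanded when the call began, along the tool's axes at that moment, turning the shorter way round; what a row does not reach only later rows make up. A row lasts 1/8 s, in which the tool goes at most 62.5 mm and 10.7 degrees, less where a joint would pass 70% of its speed; a pose out of reach is approached as far as the arm can. A call with a number of a shift or a turn outside -1 to 1 is refused whole. A call with a gripper value outside its range is refused whole. The fingers move at their own pace and stop on an object; FORCE is the grip in N (left out, the last holds). Time passes only in rows, so rows that repeat a pose let the fingers close. It gives the time, the measured TCP pose, the force, the opening and the grip force at its end, in the units of the state.
- monitor.get_state(): the state, without advancing time (a new reading comes with each control period).
- eyes.read_camera(name): name is "side" or "top"; returns the picture (400x640x3 uint8, red, green, blue); there is no depth.
- eyes.camera_params(name): a dict with "K" (3x3 intrinsics, pixels), "R" (3x3) and "t" (3): a world point X has camera coordinates R X + t. Camera axes: x right, y down, z forward; pixel columns grow to the right and rows downward; lengths in m; the calibration is good to about 2 mm. A picture is of the moment at which its call begins. camera_params takes no time and is no camera call.
- ctrl.sign_off(): hands the job in; it is judged then, once.
The state is a dict: "time": time; "qpos": joint angles; "dq": joint speeds; "joint_efforts": joint torques, N m; "eef_pos": TCP position; "tcp_rot": TCP orientation; "contact_force": force on the tool from outside, world axes, zero at the start; "wrist_torque": the same for the moment, N m; "opening": opening from 0.0 (shut) to 1.0 (fully open); "finger_force": force on a finger pad.
Only numpy, scipy, OpenCV 4.12 (cv2) and the standard library are available. Lean on these libraries where they do the work, as an engineer would, in place of code of your own. Each camera call takes 0.05 s, during which the arm holds its last target. There are 200 camera calls.

### The job

Stand the green blender beaker upright and centred on the round black seat of the blender base - set it down, do not drop it - and let go of it. Then twist the orange pulse knob clockwise as far as it goes, hold it against its stop for two seconds, and release it so that it springs back to off. Never turn the knob without the beaker in place, and leave the mug, the canister and the bowl where they stand.

Things in the scene. Friction and masses are not known exactly. Their poses are not given: they have to be found in the camera images.
- beaker: Closed blender beaker, loose, an upright cylinder 62 mm in diameter and 135 mm tall, about 0.35 kg: black drive collar (lowest 35 mm), green wall (to 117 mm), white cap 58 mm in diameter. Origin: centre of its underside; z up along its axis.
- blender: Grey blender motor base, fixed; its front (local -x) faces roughly away from the robot. Origin: centre of its underside. Extents: x -130 to +110 mm, y +-85 mm. Its rear (x -20 to +110) is a block 100 mm high that carries the seat; in front (x -130 to -20) a black panel slopes at 35 degrees from 23 mm high at the front edge up to 100 mm at the block.
- seat (a point): Centre of the top of the seat, a black round pedestal 56 mm in diameter that rises 25 mm above the block's top, 125 mm above the worktop; at local (30, 0, 125) mm of the blender. z up. The beaker's underside goes here.
- knob_grip (a point): Grip point of the orange pulse knob, on its turning axis, 28 mm above the panel, at local (-91, 0, 84) mm of the blender. Knob: bar 64 mm long, 16 mm thick, standing 4 to 36 mm above the panel. Axes turn with it: x along the bar (at rest up the slope), y across its thickness, z out along the turning axis, square to the panel, 35 degrees from vertical, leaning to the blender's front.
- pulse_knob (a joint): Turn of the pulse knob in rad: 0 = off (bar straight up the slope, towards the white mark), grows clockwise as seen looking at the panel, 1.05 = at its stop (towards the orange mark). A spring returns it to 0; holding it at the stop takes about 0.14 N m.
- mug: Blue mug, loose, bystander: 80 mm in diameter, 92 mm tall, handle towards its +y. Origin: centre of its underside.
- canister: Steel canister with a wooden lid, loose, bystander: 73 mm in diameter, 103 mm tall. Origin: centre of its underside.
- bowl: White bowl, loose, bystander: 110 mm across the rim, 50 mm tall. Origin: centre of its underside.

How it is judged:
By the outcome, as a careful person would: the job done as asked, in the order asked, and still so for the second after the job is handed in, with the robot touching nothing.
It also fails if it takes over 61 s, if anything falls off the work surface, if the arm or the gripper's body presses on something with over 40 N, if the wrist force passes 120 N, or if a joint passes its speed limit or range.

## Working session

There is one attempt and no reset: what is moved stays moved. The work goes in short steps, Python scripts to look and compute and a shell command to move; the robot and the scene stay as the last step left them, time stands still between calls to the robot, and variables do not carry over. Pictures are saved under pics/ and viewed, at most 10 in all, crops included, and the job is handed in when it is done.

```bash
mkdir -p pics
python3 - <<'E'
from plant import monitor, eyes
import cv2,numpy as np
for n in("side","top"):
    im=eyes.read_camera(n); np.save(f"pics/{n}0.npy",im); cv2.imwrite(f"pics/{n}0.png",im[:,:,::-1])
    p=eyes.camera_params(n); print(n,np.round(p["K"],1).tolist(),np.round(-np.array(p["R"]).T@p["t"],3),np.round(p["R"],2).tolist())
s=monitor.get_state(); print(s)
E
```

```text
side [[363.6, 0.0, 313.5], [0.0, 363.6, 194.5], [0.0, 0.0, 1.0]] [0.299 0.564 0.597] [[-0.93, -0.36, -0.02], [-0.21, 0.58, -0.79], [0.29, -0.73, -0.62]]
top [[500.1, 0.0, 328.0], [0.0, 500.1, 191.3], [0.0, 0.0, 1.0]] [0.316 0.017 1.401] [[-0.01, -1.0, 0.01], [-0.98, 0.01, -0.18], [0.18, -0.02, -0.98]]
{'time': 0.1, 'qpos': array([-1.28599676e+00,  2.87119793e-01,  1.57802875e+00, -9.16225985e-06,
        1.27859416e+00, -1.50010327e-01]), 'dq': array([ 9.27545916e-04, -1.32673163e-03, -3.87449828e-03, -3.22267086e-05,
        5.48806182e-04,  1.85639849e-03]), 'joint_efforts': array([ 1.59077466e-03, -4.07293439e+01, -2.93699312e+01, -1.06765951e-04,
        3.40567443e-03,  9.84590649e-07]), 'eef_pos': array([ 0.2841977 , -0.61164773,  0.24905797]), 'tcp_rot': array([ 9.76459631e-01,  2.15697553e-01, -7.67714983e-05, -1.07228718e-03]), 'contact_force': array([-0.27697971, -0.14326264,  0.27899632]), 'wrist_torque': array([ 0.01084844, -0.02406619,  0.02252505]), 'finger_force': 0.0, 'opening': 1.0026820587436485}
```

View pics/side0.png

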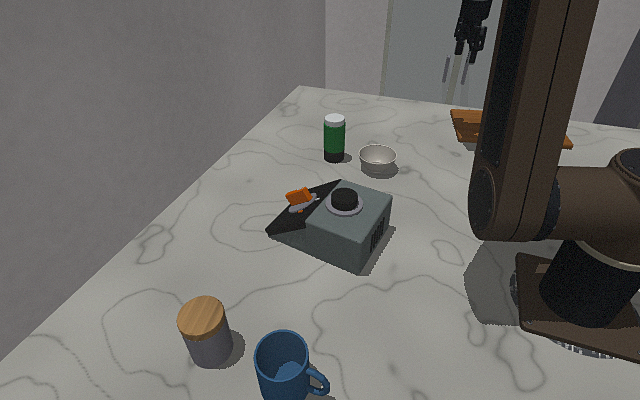

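View pics/top0.png

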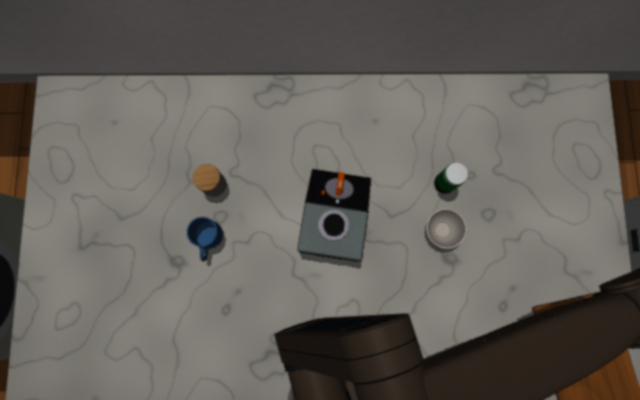

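Side view: blender with orange knob (300,195) and black seat (344,198), beaker upright at (334,138) with bowl (378,158) nearby, canister (205,330) and mug (283,365) on the near side. Top view: beaker (452,178), bowl (446,228), seat (334,225), knob (339,185), canister (207,178), mug (205,233).

```bash
cat > h.py <<'E'
import numpy as np,cv2
from plant import eyes,monitor
from scipy.spatial.transform import Rotation as Rn
P={n:eyes.camera_params(n) for n in("side","top")}
def ray(n,uv):
    p=P[n];R=np.array(p["R"]);c=-R.T@np.array(p["t"])
    d=R.T@np.linalg.inv(p["K"])@np.array([uv[0],uv[1],1.]);return c,d/np.linalg.norm(d)
def plane(n,uv,z):
    c,d=ray(n,uv);return c+d*(z-c[2])/d[2]
def tri(a,b):
    (c,d),(e,f)=ray("side",a),ray("top",b)
    s=np.linalg.lstsq(np.c_[d,-f],e-c,rcond=None)[0]
    x,y=c+d*s[0],e+f*s[1];return (x+y)/2,np.linalg.norm(x-y)
def blobs(m,amin=15):
    n,l,s,c=cv2.connectedComponentsWithStats(m.astype(np.uint8))
    return [(s[i].tolist(),np.round(c[i],1).tolist(),l==i) for i in range(1,n) if s[i][4]>=amin]
def proj(n,X):
    p=P[n];v=np.array(p["K"])@(np.array(p["R"])@X+np.array(p["t"]));return v[:2]/v[2]
E
python3 - <<'E'
from h import *
for n in("side","top"):
    im=np.load(f"pics/{n}0.npy").astype(int);h=cv2.cvtColor(im.astype(np.uint8),cv2.COLOR_RGB2HSV)
    H,S,V=[h[:,:,i].astype(int) for i in range(3)]
    box=np.zeros(H.shape,bool)
    if n=="side": box[100:280,260:420]=1
    else: box[150:270,290:480]=1
    sel={"green":(H>45)&(H<75)&(S>120),"orange":(H<14)&(S>170)&(V>100),"white":(S<25)&(V>150 if n=="side" else V>140),
     "dark":(V<45),"grey":(S>25)&(S<90)&(H>70)&(H<105)&(V>50)}
    for k,m in sel.items():
        for s,c,_ in blobs(m&box,8): print(n,k,s,c)
        if k=="grey":
            b=max(blobs(m&box),key=lambda q:q[0][4]); cs=cv2.findContours(b[2].astype(np.uint8),0,2)[0][0]
            ap=cv2.approxPolyDP(cv2.convexHull(cs),3,True)[:,0]; print(ap.tolist())
            for q in ap: print(n,q,plane(n,q,.1).round(3))
E
```

```text
side green [324, 122, 21, 31, 477] [333.5, 138.5]
side orange [286, 187, 26, 18, 265] [298.2, 196.2]
side white [297, 100, 123, 71, 2589] [377.5, 122.9]
side white [322, 100, 32, 11, 160] [335.3, 104.8]
side white [340, 100, 25, 4, 60] [350.3, 101.1]
side white [260, 108, 63, 56, 1662] [284.4, 137.5]
side white [395, 123, 25, 30, 229] [408.6, 135.6]
side white [322, 131, 75, 55, 395] [350.9, 167.1]
side white [260, 153, 62, 62, 1859] [280.8, 183.3]
side white [366, 155, 24, 9, 114] [378.0, 159.3]
side white [294, 160, 8, 5, 16] [297.2, 161.9]
side white [311, 164, 33, 20, 242] [327.1, 174.2]
side white [397, 172, 23, 26, 222] [410.6, 187.1]
side white [356, 176, 4, 5, 8] [358.0, 177.8]
side white [366, 183, 17, 9, 37] [374.1, 187.6]
side white [392, 184, 4, 4, 9] [393.4, 186.0]
side white [382, 186, 10, 5, 20] [386.4, 188.6]
side white [391, 189, 6, 3, 9] [393.9, 189.9]
side white [391, 194, 10, 19, 54] [394.6, 201.4]
side white [399, 196, 18, 10, 45] [406.4, 200.8]
side white [260, 215, 17, 16, 124] [265.7, 221.2]
side white [260, 214, 160, 66, 4048] [344.3, 259.1]
side dark [324, 1
[... 1367 characters left out ...]
.9, 267.6]
side grey [357, 265, 4, 7, 11] [358.4, 268.1]
[[348, 249], [335, 251]]
side [348 249] [0.415 0.106 0.1  ]
side [335 251] [0.436 0.119 0.1  ]
top green [436, 171, 21, 21, 205] [443.5, 183.5]
top orange [337, 173, 7, 22, 98] [339.9, 182.6]
top white [447, 162, 21, 22, 352] [456.8, 172.6]
top white [291, 214, 9, 7, 34] [295.6, 216.8]
top white [290, 223, 8, 10, 58] [293.2, 227.4]
top dark [306, 170, 64, 42, 1473] [338.7, 191.2]
top dark [435, 173, 22, 21, 247] [443.2, 185.1]
top dark [324, 215, 20, 20, 324] [333.5, 224.5]
top dark [301, 252, 57, 10, 96] [331.1, 256.7]Traceback (most recent call last):
  File "<stdin>", line 13, in <module>
ValueError: max() iterable argument is empty
```

Run:
```python
import cv2
a=cv2.imread("pics/top0.png")[155:275,290:490]
cv2.imwrite("pics/c1.png",cv2.resize(a,None,fx=4,fy=4,interpolation=cv2.INTER_NEAREST))
```

```text
(no output)
```

View pics/c1.png

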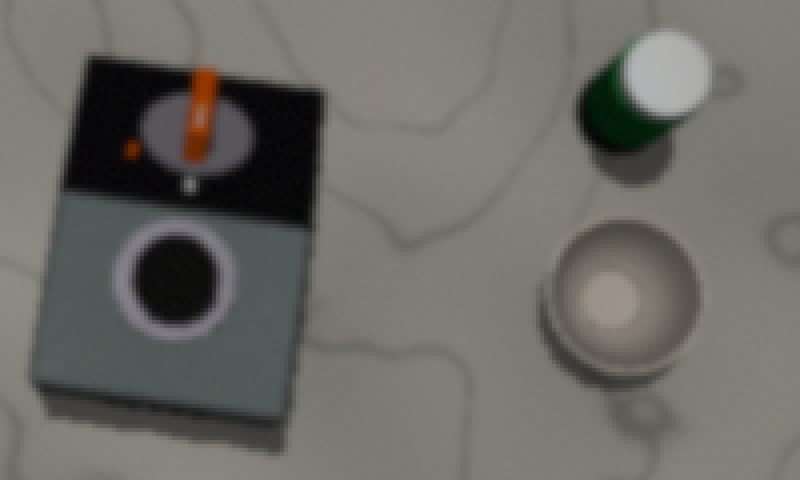

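The crop shows the block top corners at full-image (298.7,251.2), (361.2,260), (367,211.5), (305.5,202.5), panel front corners (312,169.5), (370.7,178), and the orange mark on the +y side. The beaker is upright, next to the bowl.

```bash
python3 - <<'E'
from h import *
o=lambda *a:print(*[np.round(x,4) for x in a])
rl,rr,fr,fl=[plane("top",q,.1) for q in((298.7,251.2),(361.2,260),(367,211.5),(305.5,202.5))]
pl,pr=[plane("top",q,.023) for q in((312,169.5),(370.7,178))]
o(rl,rr,fr,fl,pl,pr)
# local +x world direction: front->rear
for a,b in((rl,fl),(rr,fr),(rl,pl),(rr,pr)): 
    v=(a-b)[:2]; print("x-dir",np.degrees(np.arctan2(v[1],v[0])),np.linalg.norm(v))
for a,b in((rr,rl),(fr,fl),(pr,pl)):  # right image = world -y ; local y = world -y when x is -x
    v=(a-b)[:2]; print("y-dir-90",np.degrees(np.arctan2(v[1],v[0]))-90,np.linalg.norm(v))
o("seat top",plane("top",(333.5,224.5),.125)); o("seat center from corners",(rl+rr)/2+(((fl+fr)-(rl+rr))/2)*80/130)
o("beaker cap",plane("top",(456.8,172.6),.135))
im=np.load("pics/side0.npy");h=cv2.cvtColor(im,cv2.COLOR_RGB2HSV)
m=(h[:,:,1]<50)&(h[:,:,2]>140);print([ (blobs(m[108:130,318:350],20)[i][:2]) for i in range(1)])
# side: axis of beaker through green/dark boundary
for q,z in(((333.5,138.5),.078),((334.5,120),.135)): o("side",plane("side",q,z))
# side seat top ellipse
o("orange tri",*tri((298.2,196.2),(339.9,182.6)))
o("bowl",plane("top",(446,229),.05),plane("top",(205,178),.103),plane("top",(204,232),.092))
E
python3 - <<'E'
import cv2
a=cv2.imread("pics/side0.png")[105:255,255:415]
cv2.imwrite("pics/c2.png",cv2.resize(a,None,fx=4,fy=4,interpolation=cv2.INTER_NEAREST))
E
```

```text
[0.3939 0.0729 0.1   ] [ 0.3696 -0.0883  0.1   ] [ 0.4958 -0.1064  0.1   ] [0.5211 0.055  0.1   ] [0.6273 0.0386 0.023 ] [ 0.6015 -0.1266  0.023 ]
x-dir 171.96050800405257 0.12850878083407385
x-dir 171.81048402063917 0.12744812988489626
x-dir 171.6242960036952 0.23593201396434818
x-dir 170.6201150398464 0.23500221829815462
y-dir-90 -188.55781314113807 0.16301718277423533
y-dir-90 -188.9288915864115 0.16336390560038902
y-dir-90 -188.88443039680698 0.1671414477622241Traceback (most recent call last):
  File "<stdin>", line 11, in <module>
  File "<stdin>", line 2, in <lambda>
    return _wrapfunc(a, 'round', decimals=decimals, out=out)
    return _wrapit(obj, method, *args, **kwds)
    result = getattr(arr, method)(*args, **kwds)
numpy._core._exceptions._UFuncNoLoopError: ufunc 'multiply' did not contain a loop with signature matching types (dtype('<U8'), dtype('float64')) -> None
```

View pics/c2.png

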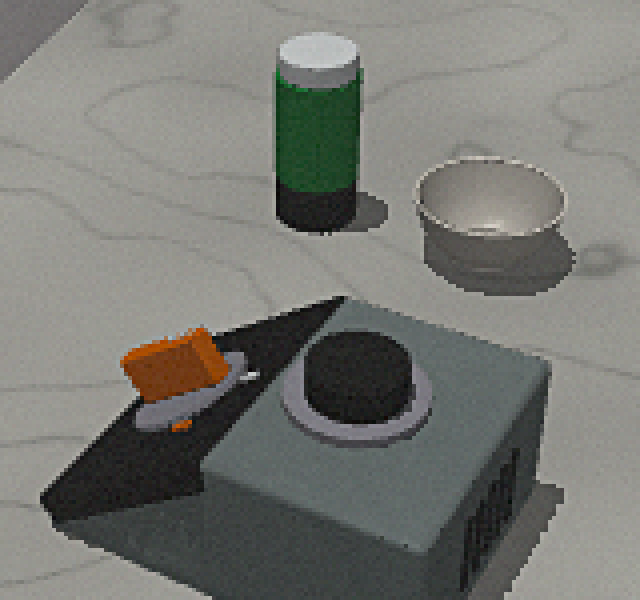

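The crop shows the cap top centre at side pixel (334.6,117.6) and the seat top centre at about (344.6,194.3).

Run:
```python
from h import *
def o(n,*a):print(n,*[np.round(x,4) for x in a])
o("seat top",plane("top",(333.6,224.6),.125)); o("seat side",plane("side",(344.6,194.3),.125)); o("tri",*tri((344.6,194.3),(333.6,224.6)))
o("cap",plane("top",(456.8,172.6),.135),plane("side",(334.6,117.6),.135),*tri((334.6,117.6),(456.8,172.6)))
o("orange tri",*tri((298.2,196.2),(339.9,182.6)))
o("bowl",plane("top",(446,229),.05),plane("top",(205,178),.103),plane("top",(204,232),.092))
th=np.radians(171.4);x=np.array([np.cos(th),np.sin(th),0]);y=np.array([-x[1],x[0],0])
s=plane("top",(333.6,224.6),.125); og=s-.03*x; og[2]=0
o("origin",og); k=og-.091*x+[0,0,.084]; o("knob",k,proj("top",k),proj("side",k))
for lx,ly,lz in((110,-85,100),(110,85,100),(-130,-85,23),(-130,85,23)):
    c=og+(lx*x+ly*y+[0,0,lz])/1000; o("corner",c,proj("top",c),proj("side",c))
st=monitor.get_state();R=Rn.from_quat(st["tcp_rot"]);o("toolR",R.as_matrix())
```

```text
seat top [ 0.4593 -0.0175  0.125 ]
seat side [ 0.4613 -0.0188  0.125 ]
tri [ 0.46   -0.0173  0.1263] 0.0018
cap [ 0.5908 -0.3394  0.135 ] [ 0.5877 -0.3326  0.135 ] [ 0.591  -0.3407  0.1308] 0.0014
orange tri [ 0.5781 -0.0376  0.075 ] 0.0012
bowl [ 0.4528 -0.3249  0.05  ] [0.5885 0.3198 0.103 ] [0.4468 0.3203 0.092 ]
origin [ 0.4889 -0.022   0.    ]
knob [ 0.5789 -0.0356  0.084 ] [339.3541 181.8805] [297.1176 193.5139]
corner [0.3929 0.0785 0.1   ] [296.5513 251.6196] [363.6167 242.0079]
corner [ 0.3674 -0.0896  0.1   ] [361.7368 260.848 ] [394.3381 193.4303]
corner [0.6302 0.0426 0.023 ] [310.5663 168.5196] [264.3416 229.7145]
corner [ 0.6047 -0.1255  0.023 ] [370.2887 176.871 ] [302.5308 189.9715]
toolR [[ 9.069e-01  4.212e-01 -6.000e-04]
 [ 4.212e-01 -9.069e-01  2.100e-03]
 [ 3.000e-04 -2.100e-03 -1.000e+00]]
```

```bash
cat >> h.py <<'E'
def pose(yaw_y,tilt=0,th=np.radians(171.4)):
    """tool y at world yaw yaw_y (deg) pointing down; tilt: matrix handled by knob()"""
    a=np.radians(yaw_y);y=np.array([np.cos(a),np.sin(a),0]);z=np.array([0,0,-1.]);return Rn.from_matrix(np.c_[np.cross(y,z),y,z])
def knob(turn,th=np.radians(171.4)):
    bx=np.array([np.cos(th),np.sin(th),0]);c,s=np.cos(np.radians(35)),np.sin(np.radians(35))
    ax=-s*bx+c*np.array([0,0,1.]);y=-np.array([-bx[1],bx[0],0])
    return Rn.from_rotvec(-turn*ax)*Rn.from_matrix(np.c_[np.cross(y,-ax),y,-ax]),ax
def row(pos,R):
    s=monitor.get_state();A=Rn.from_quat(s["tcp_rot"])
    d=A.inv().apply(np.array(pos)-s["eef_pos"])/.4;r=(A.inv()*R).as_rotvec()/np.pi
    print("row",np.round(d,4).tolist(),np.round(r,4).tolist())
E
python3 -c "
from h import *
row([.590,-.338,.25],pose(81.4))"
```

```text
row [0.9815, -0.2984, -0.0014] [-0.0001, -0.0009, -0.8138]
```

```bash
python3 -m handwheel '[[0.9815,-0.2984,0,0,0,-0.814,1],[0.9815,-0.2984,0,0,0,-0.814,1],[0.9815,-0.2984,0,0,0,-0.814,1],[0.9815,-0.2984,0,0,0,-0.814,1],[0.9815,-0.2984,0,0,0,-0.814,1],[0.9815,-0.2984,0,0,0,-0.814,1],[0.9815,-0.2984,0,0,0,-0.814,1],[0.9815,-0.2984,0,0,0,-0.814,1],[0.9815,-0.2984,0,0,0,-0.814,1],[0.9815,-0.2984,0,0,0,-0.814,1],[0.9815,-0.2984,0,0,0,-0.814,1],[0.9815,-0.2984,0,0,0,-0.814,1]]' 40; python3 -c "
from h import *
row([.590,-.338,.25],pose(81.4))
row([.590,-.338,.20],pose(81.4));print(monitor.get_state()['qpos'])"
```

```text
time: 1.6
eef_pos: [0.5899, -0.3383, 0.2494]
tcp_rot: [0.223, 0.975, 0.0, -0.001]
contact_force: [-0.3, -0.7, -0.1]
opening: 1.002
finger_force: 0.0
row [0.0001, 0.0008, -0.0014] [0.0002, -0.0004, -0.0957]
row [-0.0001, 0.0008, 0.1236] [0.0002, -0.0004, -0.0957]
[-6.69664549e-01  2.98484018e-01  1.56326506e+00  2.12785146e-05
  1.28125192e+00 -1.78984927e+00]
```

```bash
python3 -m handwheel '[[0,0.001,0,0,0,-0.0957,1],[0,0.001,0,0,0,-0.0957,1],[0,0.001,0.1,0,0,-0.0957,1],[0,0.001,0.2,0,0,-0.0957,1],[0,0.001,0.2,0,0,-0.0957,1]]'
python3 - <<'E'
from h import *
row([.590,-.338,.093],pose(81.4))
for n in("side","top"): cv2.imwrite(f"pics/{n}1.png",eyes.read_camera(n)[:,:,::-1])
a=cv2.imread("pics/side1.png")[60:210,250:450];b=cv2.imread("pics/top1.png")[120:270,380:580]
cv2.imwrite("pics/m1.png",cv2.resize(np.hstack([a,b]),None,fx=2,fy=2))
E
```

```text
time: 2.22
eef_pos: [0.5879, -0.3362, 0.165]
tcp_rot: [0.078, 0.997, 0.003, -0.004]
contact_force: [-0.6, 1.1, -0.2]
opening: 0.999
finger_force: 0.0
row [-0.0076, -0.0044, 0.1798] [0.0016, -0.0029, -0.0019]
```

View pics/m1.png

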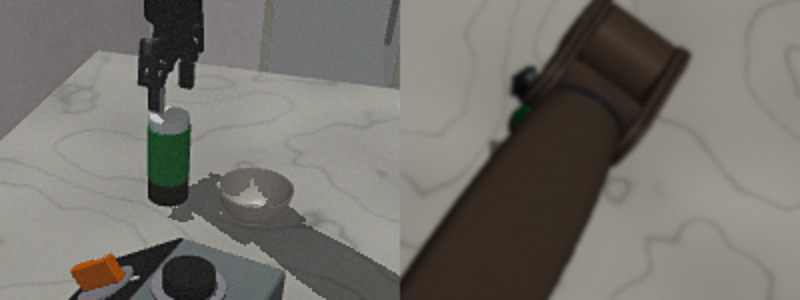

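The side crop shows one finger in front of the cap at about side pixel (327,115), nothing touching. In the top view the arm hides the beaker. I'll check the finger projection before descending.

Run:
```python
from h import *
s=monitor.get_state();R=Rn.from_quat(s["tcp_rot"]);print(s["eef_pos"].round(4))
for sg in(1,-1): print(proj("side",s["eef_pos"]+R.apply([0,sg*.047,.008])).round(1))
row([.590,-.338,.093],pose(81.4))
```

```text
[ 0.5905 -0.3383  0.1708]
[326.5 114. ]
[342.  101.2]
row [0.0012, 0.0006, 0.1944] [0.0, -0.0, -0.0019]
```

```bash
python3 -m handwheel '[[0,0,0.05,0,0,0,1],[0,0,0.1,0,0,0,1],[0,0,0.15,0,0,0,1],[0,0,0.194,0,0,0,1],[0,0,0.194,0,0,0,1],[0,0,0.194,0,0,0,1]]'; python3 -m handwheel '[[0,0,0,0,0,0,-1],[0,0,0,0,0,0,-1],[0,0,0,0,0,0,-1],[0,0,0,0,0,0,-1],[0,0,0,0,0,0,-1],[0,0,0,0,0,0,-1],[0,0,0,0,0,0,-1],[0,0,0,0,0,0,-1]]' 40
```

```text
time: 3.08
eef_pos: [0.5907, -0.3384, 0.0931]
tcp_rot: [0.078, 0.997, -0.0, 0.0]
contact_force: [-0.3, 0.2, 1.4]
opening: 1.002
finger_force: 0.0
time: 4.08
eef_pos: [0.5911, -0.3383, 0.0943]
tcp_rot: [0.078, 0.997, -0.0, 0.001]
contact_force: [-0.2, 2.3, 5.1]
opening: 0.719
finger_force: 41.6
```

```bash
python3 -m handwheel '[[0,0,-0.05,0,0,0,-1],[0,0,-0.12,0,0,0,-1],[0,0,-0.22,0,0,0,-1],[0,0,-0.32,0,0,0,-1],[0,0,-0.4,0,0,0,-1],[0,0,-0.45,0,0,0,-1],[0,0,-0.45,0,0,0,-1],[0,0,-0.45,0,0,0,-1]]'; python3 -c "
from h import *
row([.460,-.018,.27],pose(81.4))"
```

```text
time: 5.08
eef_pos: [0.5895, -0.3377, 0.2704]
tcp_rot: [0.078, 0.997, 0.001, -0.002]
contact_force: [-0.3, 0.0, -2.9]
opening: 0.712
finger_force: 41.3
row [0.4443, 0.7391, 0.0037] [0.0005, -0.001, -0.0019]
```

```bash
python3 -m handwheel '[[0.044,0.074,0,0,0,0,-1],[0.111,0.185,0,0,0,0,-1],[0.178,0.296,0,0,0,0,-1],[0.244,0.407,0,0,0,0,-1],[0.311,0.517,0,0,0,0,-1],[0.378,0.628,0,0,0,0,-1],[0.42,0.7,0,0,0,0,-1],[0.444,0.739,0,0,0,0,-1],[0.444,0.739,0,0,0,0,-1],[0.444,0.739,0,0,0,0,-1],[0.444,0.739,0,0,0,0,-1]]'
python3 - <<'E'
from h import *
s=monitor.get_state();print(s["eef_pos"],s["qpos"].round(2))
for n in("side","top"):
    im=eyes.read_camera(n);np.save(f"pics/{n}2.npy",im); cv2.imwrite(f"pics/{n}2.png",im[:,:,::-1])
    h=cv2.cvtColor(im,cv2.COLOR_RGB2HSV).astype(int);H,S,V=h[...,0],h[...,1],h[...,2]
    for b in blobs((H>45)&(H<75)&(S>120)): print(n,"green",b[:2])
a=cv2.imread("pics/side2.png")[40:260,220:480];b=cv2.imread("pics/top2.png")[120:340,240:440]
cv2.imwrite("pics/m2.png",cv2.resize(np.hstack([a,b]),None,fx=1.7,fy=1.7))
E
```

```text
time: 6.45
eef_pos: [0.4613, -0.0195, 0.2726]
tcp_rot: [0.079, 0.997, -0.0, -0.0]
contact_force: [-0.8, -0.2, -2.9]
opening: 0.72
finger_force: 41.6
[ 0.46125464 -0.01953598  0.2725838 ] [-0.26 -0.22  2.06 -0.    1.31 -1.68]
side green ([331, 121, 35, 47, 993], [349.2, 148.2])
top green ([325, 222, 19, 12, 121], [333.0, 228.5])
```

View pics/m2.png

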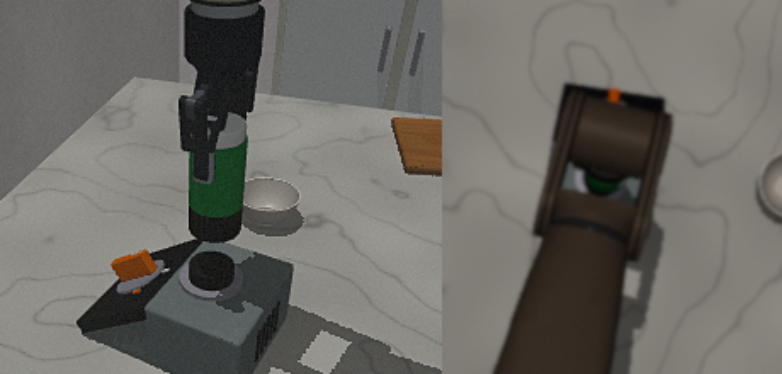

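Held upright above the seat; the collar in the side view spans around (331-365, 165-180). Now to compare its axis with the seat's axis.

Run:
```python
from h import *
im=np.load("pics/side2.npy");h=cv2.cvtColor(im,cv2.COLOR_RGB2HSV).astype(int);H,S,V=h[...,0],h[...,1],h[...,2]
g=(H>45)&(H<75)&(S>100); d=V<50
for nm,m,rows in(("green",g,range(150,166,3)),("collar",d,range(166,180,3)),("seat",d,range(188,206,3))):
    for r in rows:
        c=np.where(m[r,325:372])[0]+325; print(nm,r,c.min(),c.max(),(c.min()+c.max())/2)
s=monitor.get_state()["eef_pos"]
for dz in(-.018,-.04,-.06,-.094): print("tool axis",proj("side",s+[0,0,dz]).round(1))
for z in(.125,.1): print("seat axis",proj("side",np.array([.460,-.018,z])).round(1))
```

```text
green 150 331 363 347.0
green 153 331 362 346.5
green 156 331 362 346.5
green 159 331 362 346.5
green 162 333 361 347.0
green 165 331 357 344.0
collar 166 331 361 346.0
collar 169 331 361 346.0
collar 172 331 361 346.0
collar 175 332 360 346.0
collar 178 334 358 346.0
seat 188 325 349 337.0
seat 191 325 367 346.0
seat 194 325 356 340.5
seat 197 325 357 341.0
seat 200 331 357 344.0
seat 203 331 357 344.0
tool axis [347.2 140. ]
tool axis [346.7 150. ]
tool axis [346.3 158.9]
tool axis [345.7 173.2]
seat axis [345.1 194.7]
seat axis [344.7 203.8]
```

```bash
python3 -c "
from h import *
row([.4605,-.018,.2255],pose(81.4))"
```

```text
row [0.0021, 0.003, 0.1178] [-0.0, -0.0001, -0.0023]
```

```bash
python3 -m handwheel '[[0.002,0.003,0.02,0,0,0,-1],[0.002,0.003,0.05,0,0,0,-1],[0.002,0.003,0.08,0,0,0,-1],[0.002,0.003,0.105,0,0,0,-1],[0.002,0.003,0.118,0,0,0,-1],[0.002,0.003,0.118,0,0,0,-1],[0.002,0.003,0.118,0,0,0,-1]]'; python3 -m handwheel '[[0,0,0.003,0,0,0,-1],[0,0,0.006,0,0,0,-1],[0,0,0.009,0,0,0,-1],[0,0,0.011,0,0,0,-1],[0,0,0.011,0,0,0,-1]]'
```

```text
time: 7.42
eef_pos: [0.4606, -0.0173, 0.226]
tcp_rot: [0.078, 0.997, -0.0, 0.001]
contact_force: [0.7, 0.3, -3.9]
opening: 0.715
finger_force: 41.6
time: 8.05
eef_pos: [0.4602, -0.0172, 0.221]
tcp_rot: [0.078, 0.997, 0.0, -0.0]
contact_force: [0.3, 0.5, -3.2]
opening: 0.714
finger_force: 41.6
```

Not yet in contact (still carrying ~3 N); inching down.

```bash
python3 -m handwheel '[[0,-0.001,0.002,0,0,0,-1],[0,-0.001,0.004,0,0,0,-1],[0,-0.001,0.004,0,0,0,-1]]'; python3 -m handwheel '[[0,0,0.0025,0,0,0,-1],[0,0,0.0025,0,0,0,-1]]'
```

```text
time: 8.43
eef_pos: [0.4601, -0.0176, 0.2194]
tcp_rot: [0.078, 0.997, 0.0, -0.0]
contact_force: [-0.6, 0.8, -2.6]
opening: 0.715
finger_force: 41.6
time: 8.68
eef_pos: [0.4604, -0.0177, 0.2192]
tcp_rot: [0.078, 0.997, -0.0, 0.0]
contact_force: [-0.6, 0.8, 0.4]
opening: 0.714
finger_force: 41.8
```

```bash
python3 -m handwheel '[[0,0,0.0015,0,0,0,-1],[0,0,0.0015,0,0,0,-1]]'
python3 - <<'E'
from h import *
im=eyes.read_camera("side");np.save("pics/side3.npy",im)
cv2.imwrite("pics/s3.png",cv2.resize(im[100:250,270:420,::-1],None,fx=4,fy=4,interpolation=cv2.INTER_NEAREST))
V=im.max(2).astype(int)
for r in range(180,214,2):
    c=np.where(V[r,322:372]<60)[0]+322; print(r,c.min() if len(c) else 0,c.max() if len(c) else 0)
s=np.array([.460,-.018,0])
for z in(.1,.125,.16): print(proj("side",s+[0,0,z]).round(1))
E
```

```text
time: 8.93
eef_pos: [0.4605, -0.0177, 0.2192]
tcp_rot: [0.078, 0.997, -0.0, 0.0]
contact_force: [-3.2, 1.2, 5.6]
opening: 0.714
finger_force: 42.1
180 331 360
182 330 360
184 324 360
186 322 360
188 322 370
190 322 371
192 322 371
194 322 370
196 322 371
198 322 371
200 322 371
202 331 371
204 332 371
206 333 371
208 335 371
210 339 371
212 360 371
[344.7 203.8]
[345.1 194.7]
[345.7 181.2]
```

View pics/s3.png

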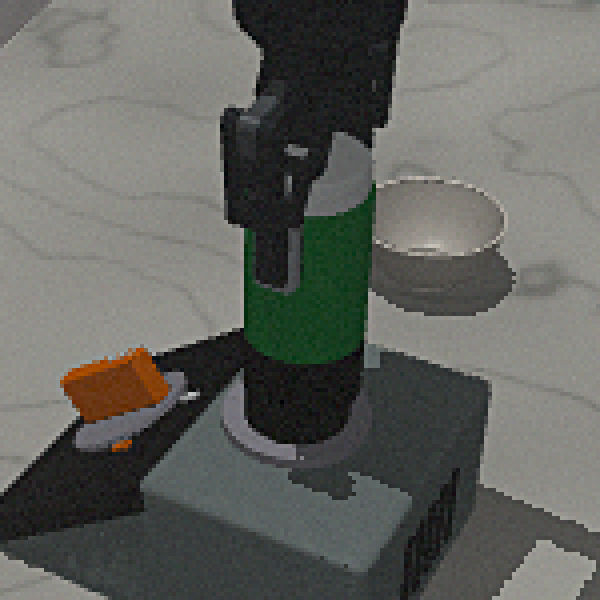

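Collar sits on the seat, concentric with the ring (ring centre about column 344.2, collar centre 345.5 with the expected parallax). Releasing and retreating.

```bash
python3 -m handwheel '[[0,0,0,0,0,0,0],[0,0,0,0,0,0,0.9],[0,0,0,0,0,0,1],[0,0,0,0,0,0,1],[0,0,0,0,0,0,1],[0,0,0,0,0,0,1]]'; python3 -m handwheel '[[0,0,-0.04,0,0,0,1],[0,0,-0.1,0,0,0,1],[0,0,-0.18,0,0,0,1],[0,0,-0.28,0,0,0,1],[0,0,-0.35,0,0,0,1],[0,0,-0.35,0,0,0,1],[0,0,-0.35,0,0,0,1]]'
python3 - <<'E'
from h import *
R,ax=knob(0);k=np.array([.5797,-.0362,.084]);print(ax,k+.15*ax)
p=k+.15*ax
row([p[0],p[1],.35],R)
im=eyes.read_camera("side");h=cv2.cvtColor(im,cv2.COLOR_RGB2HSV).astype(int)
for b in blobs((h[...,0]>45)&(h[...,0]<75)&(h[...,1]>100)): print("green",b[:2])
print("exp green c",proj("side",np.array([.4605,-.018,.2])))
E
```

```text
time: 9.72
eef_pos: [0.4602, -0.0177, 0.2178]
tcp_rot: [0.078, 0.997, 0.0, -0.0]
contact_force: [-0.5, -1.1, 0.1]
opening: 0.999
finger_force: 0.0
time: 10.6
eef_pos: [0.4598, -0.0176, 0.3572]
tcp_rot: [0.078, 0.997, 0.0, -0.0]
contact_force: [0.2, 0.8, -0.5]
opening: 1.002
finger_force: 0.0
[ 0.56712736 -0.08576995  0.81915204] [ 0.6647691  -0.04906549  0.20687281]
row [-0.5184, 0.0019, 0.0175] [0.0006, 0.1941, -0.0019]
green ([331, 145, 33, 46, 1145], [345.9, 170.1])
exp green c [346.1909534  164.68864808]
```

```bash
python3 -m handwheel '[[-0.1,0,0,0,0.02,0,1],[-0.2,0,0.005,0,0.06,0,1],[-0.3,0,0.01,0,0.1,0,1],[-0.4,0.002,0.015,0,0.15,0,1],[-0.518,0.002,0.017,0,0.194,0,1],[-0.518,0.002,0.017,0,0.194,0,1],[-0.518,0.002,0.017,0,0.194,0,1],[-0.518,0.002,0.017,0,0.194,0,1],[-0.518,0.002,0.017,0,0.194,0,1]]'
python3 - <<'E'
from h import *
R,ax=knob(0);k=np.array([.5797,-.0362,.084])
row(k+.12*ax,R);print(monitor.get_state()["qpos"].round(2))
E
```

```text
time: 11.78
eef_pos: [0.6639, -0.0487, 0.3553]
tcp_rot: [0.074, 0.952, 0.023, -0.296]
contact_force: [1.2, 0.1, -0.3]
opening: 0.999
finger_force: 0.0
row [-0.2119, -0.0007, 0.3792] [0.001, 0.0024, -0.0016]
[-0.21  0.53  1.15 -0.04  2.07 -1.64]
```

```bash
python3 -m handwheel '[[-0.03,0,0.05,0,0.002,0,1],[-0.07,0,0.13,0,0.002,0,1],[-0.13,0,0.23,0,0.002,0,1],[-0.18,0,0.32,0,0.002,0,1],[-0.212,-0.001,0.379,0,0.002,-0.002,1],[-0.212,-0.001,0.379,0,0.002,-0.002,1],[-0.212,-0.001,0.379,0,0.002,-0.002,1]]'
python3 - <<'E'
from h import *
R,ax=knob(0);k=np.array([.5797,-.0362,.084])
row(k+.05*ax,R);s=monitor.get_state();print(s["qpos"].round(2))
A=Rn.from_quat(s["tcp_rot"])
for sg in(1,-1): print("tips",proj("side",s["eef_pos"]+A.apply([0,sg*.047,.006])).round(1))
im=eyes.read_camera("side")
cv2.imwrite("pics/s4.png",cv2.resize(im[20:270,190:440,::-1],None,fx=2.3,fy=2.3))
E
```

```text
time: 12.65
eef_pos: [0.6481, -0.0468, 0.1793]
tcp_rot: [0.071, 0.951, 0.024, -0.301]
contact_force: [0.4, -0.8, 0.4]
opening: 0.999
finger_force: 0.0
row [0.0043, 0.0001, 0.1694] [0.0011, -0.0011, 0.0004]
[-0.22  0.61  1.35 -0.04  1.8  -1.63]
tips [257.2 162.7]
tips [281.6 143.1]
```

View pics/s4.png

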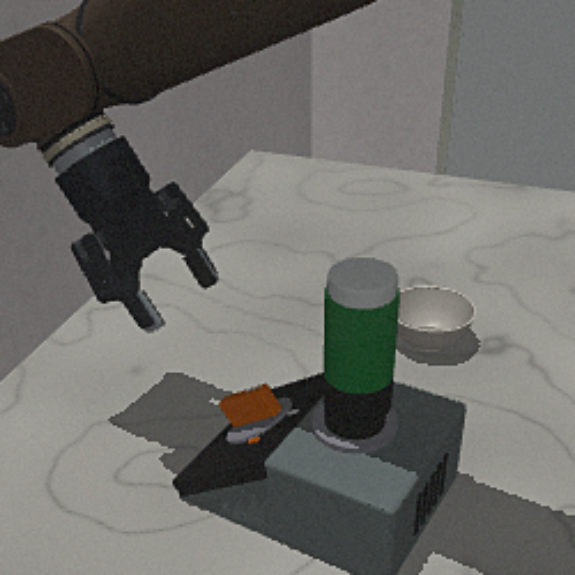

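The gripper straddles the knob axis with beaker upright and centred and the forearm well above; advancing along the axis.

```bash
python3 -m handwheel '[[0.001,0,0.05,0.001,-0.001,0,1],[0.003,0,0.1,0.001,-0.001,0,1],[0.004,0,0.15,0.001,-0.001,0,1],[0.004,0,0.169,0.001,-0.001,0,1],[0.004,0,0.169,0.001,-0.001,0,1],[0.004,0,0.169,0.001,-0.001,0,1]]'
python3 - <<'E'
from h import *
R,ax=knob(0);k=np.array([.5797,-.0362,.084])
row(k+.002*ax,R)
E
```

```text
time: 13.45
eef_pos: [0.6091, -0.0408, 0.1253]
tcp_rot: [0.071, 0.951, 0.023, -0.299]
contact_force: [0.9, 0.4, 0.4]
opening: 0.996
finger_force: 0.0
row [0.0018, 0.0003, 0.1223] [0.0001, 0.0003, 0.0004]
```

```bash
python3 -m handwheel '[[0.001,0,0.03,0,0,0,1],[0.002,0,0.06,0,0,0,1],[0.002,0,0.09,0,0,0,1],[0.002,0,0.11,0,0,0,1],[0.002,0,0.12,0,0,0,1],[0.002,0,0.12,0,0,0,1]]'; python3 -m handwheel '[[0,0,0,0,0,0,-0.2],[0,0,0,0,0,0,-0.2],[0,0,0,0,0,0,-0.4],[0,0,0,0,0,0,-0.5],[0,0,0,0,0,0,-0.5],[0,0,0,0,0,0,-0.5]]' 20;  python3 - <<'E'
from h import *
R,ax=knob(0);k=np.array([.5797,-.0362,.084])
row(k+.002*ax,R)
s=monitor.get_state();print(s["opening"],s["contact_force"])
im=eyes.read_camera("side")
cv2.imwrite("pics/s5.png",cv2.resize(im[90:240,230:380,::-1],None,fx=3.8,fy=3.8))
E
```

```text
time: 14.2
eef_pos: [0.5799, -0.0363, 0.085]
tcp_rot: [0.071, 0.951, 0.023, -0.301]
contact_force: [0.5, -0.6, 0.0]
opening: 1.002
finger_force: 0.0
time: 14.95
eef_pos: [0.5801, -0.0363, 0.0852]
tcp_rot: [0.071, 0.951, 0.023, -0.301]
contact_force: [-0.6, -0.4, 0.7]
opening: 0.25
finger_force: 0.0
row [-0.0009, 0.0, -0.002] [0.0001, -0.0006, 0.0004]
0.24960800684646708 [-0.55583467 -0.43158233  0.71723568]
```

View pics/s5.png

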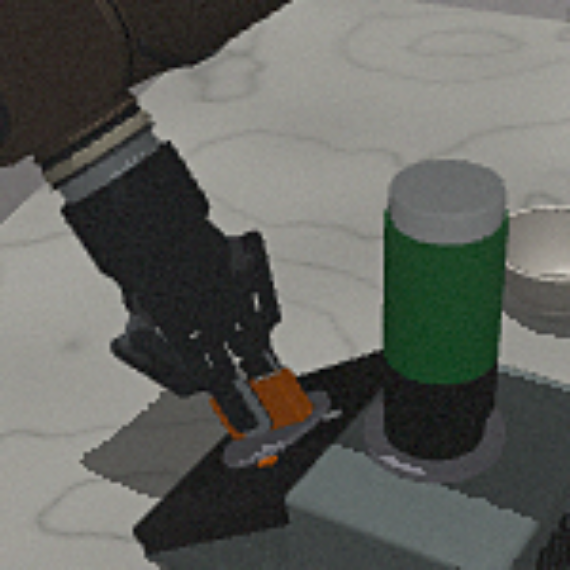

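Fingers straddle the bar centrally. Closing.

```bash
python3 -m handwheel '[[0,0,0,0,0,0,-1],[0,0,0,0,0,0,-1],[0,0,0,0,0,0,-1],[0,0,0,0,0,0,-1]]' 40;  python3 -m handwheel '[[0,0,0,0,0,0.05,-1],[0,0,0,0,0,0.1,-1],[0,0,0,0,0,0.15,-1],[0,0,0,0,0,0.2,-1],[0,0,0,0,0,0.25,-1],[0,0,0,0,0,0.29,-1],[0,0,0,0,0,0.32,-1],[0,0,0,0,0,0.32,-1]]';  cat > k.py <<'E'
from h import *
s=monitor.get_state();R0,ax=knob(0);A=Rn.from_quat(s["tcp_rot"])
print("turn",(R0.inv()*A).as_rotvec()[2],"torque about axis",s["wrist_torque"]@ax,"t",s["time"])
E
python3 k.py
```

```text
time: 15.5
eef_pos: [0.5802, -0.0361, 0.0853]
tcp_rot: [0.071, 0.951, 0.023, -0.301]
contact_force: [0.9, 1.0, 0.6]
opening: 0.182
finger_force: 42.1
time: 16.5
eef_pos: [0.581, -0.0348, 0.0849]
tcp_rot: [0.52, 0.8, -0.122, -0.274]
contact_force: [3.2, 4.7, -1.0]
opening: 0.174
finger_force: 41.9
turn 1.0022596779329256 torque about axis 0.16438305107687654 t 16.5
```

```bash
python3 -m handwheel '[[0,0,0,0,0,0.01,-1],[0,0,0,0,0,0.02,-1],[0,0,0,0,0,0.03,-1],[0,0,0,0,0,0.03,-1]]'; python3 k.py
```

```text
time: 17.0
eef_pos: [0.5811, -0.0348, 0.0849]
tcp_rot: [0.556, 0.775, -0.135, -0.268]
contact_force: [4.5, 4.6, -1.0]
opening: 0.181
finger_force: 43.1
turn 1.0934185864962933 torque about axis 0.8112163805118059 t 17.0
```

Axis torque has jumped to 0.8 N m: on the stop. Holding.

```bash
python3 -m handwheel '[[0,0,0,0,0,0,-1],[0,0,0,0,0,0,-1],[0,0,0,0,0,0,-1],[0,0,0,0,0,0,-1],[0,0,0,0,0,0,-1],[0,0,0,0,0,0,-1],[0,0,0,0,0,0,-1],[0,0,0,0,0,0,-1],[0,0,0,0,0,0,-1],[0,0,0,0,0,0,-1]]'; python3 k.py;  python3 -m handwheel '[[0,0,0,0,0,0,-1],[0,0,0,0,0,0,-1],[0,0,0,0,0,0,-1],[0,0,0,0,0,0,-1],[0,0,0,0,0,0,-1],[0,0,0,0,0,0,-1],[0,0,0,0,0,0,-1],[0,0,0,0,0,0,-1],[0,0,0,0,0,0,-1]]'; python3 k.py
```

```text
time: 18.25
eef_pos: [0.5811, -0.0348, 0.0849]
tcp_rot: [0.556, 0.775, -0.135, -0.268]
contact_force: [3.3, 3.4, -1.0]
opening: 0.179
finger_force: 43.0
turn 1.0932525299960905 torque about axis 0.7957632919029237 t 18.25
time: 19.38
eef_pos: [0.5811, -0.0348, 0.0849]
tcp_rot: [0.556, 0.775, -0.135, -0.268]
contact_force: [4.2, 3.9, -1.2]
opening: 0.178
finger_force: 43.0
turn 1.0932325970302976 torque about axis 0.6859340929155345 t 19.375
```

```bash
python3 -m handwheel '[[0,0,0,0,0,-0.05,-1],[0,0,0,0,0,-0.1,-1],[0,0,0,0,0,-0.15,-1],[0,0,0,0,0,-0.2,-1],[0,0,0,0,0,-0.25,-1],[0,0,0,0,0,-0.3,-1],[0,0,0,0,0,-0.335,-1],[0,0,0,0,0,-0.335,-1]]'; python3 k.py;  python3 -m handwheel '[[0,0,0,0,0,0,0],[0,0,0,0,0,0,0.5],[0,0,0,0,0,0,1],[0,0,0,0,0,0,1],[0,0,0,0,0,0,1],[0,0,0,0,0,0,1]]'; python3 -m handwheel '[[0,0,-0.03,0,0,0,1],[0,0,-0.08,0,0,0,1],[0,0,-0.15,0,0,0,1],[0,0,-0.22,0,0,0,1],[0,0,-0.3,0,0,0,1],[0,0,-0.35,0,0,0,1],[0,0,-0.35,0,0,0,1],[0,0,-0.35,0,0,0,1]]'
python3 - <<'E'
from h import *
a=eyes.read_camera("side")[90:270,220:420,::-1];b=eyes.read_camera("top")[150:285,290:490,::-1]
b=cv2.resize(b,(267,180));cv2.imwrite("pics/m6.png",cv2.resize(np.hstack([a,b]),None,fx=1.7,fy=1.7))
E
```

```text
time: 20.38
eef_pos: [0.5803, -0.0361, 0.0853]
tcp_rot: [0.094, 0.949, 0.016, -0.301]
contact_force: [1.0, 1.6, 0.6]
opening: 0.183
finger_force: 41.9
turn 0.04630819886682438 torque about axis 0.08281416804795327 t 20.375
time: 21.12
eef_pos: [0.5801, -0.0363, 0.0852]
tcp_rot: [0.093, 0.949, 0.016, -0.301]
contact_force: [-0.3, -0.4, -0.2]
opening: 1.003
finger_force: 0.0
time: 22.12
eef_pos: [0.6595, -0.0483, 0.1995]
tcp_rot: [0.093, 0.949, 0.016, -0.301]
contact_force: [0.2, -0.3, -0.0]
opening: 1.002
finger_force: 0.0
```

View pics/m6.png

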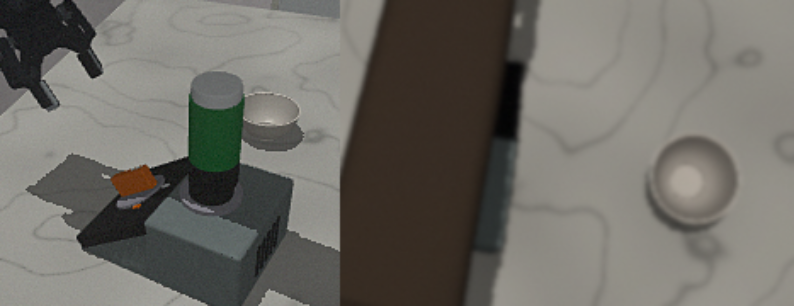

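The knob is back up the slope at about (299,196) in the side view. The beaker stands upright on the seat, the bowl hasn't moved, and the robot is clear of everything.

Run:
```python
from h import *
im=eyes.read_camera("side");h=cv2.cvtColor(im,cv2.COLOR_RGB2HSV).astype(int)
for b in blobs((h[...,0]<14)&(h[...,1]>170)&(h[...,2]>100),60)[:6]:
    if b[1][0]<340: print(b[:2])
from plant import ctrl; print(ctrl.sign_off())
```

```text
([285, 187, 27, 18, 229], [298.5, 196.5])
the job is handed in; nothing more can be done
None
```

The job is handed in at about 22 s of the 61 s allowed: the beaker stands upright on the seat, centred to within about 1–2 mm by the camera, the knob was held against its stop for over two seconds and returned to off, and the mug, canister and bowl were not touched.

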